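# Press home a row of popped tube stoppers

### The arm

A 6-joint arm with a two-finger parallel gripper is mounted at the origin on the work surface. World frame = base frame: x ahead of the robot, y to its left, z up, the work surface at z = 0. Lengths are in mm, angles in rad, forces in N, time in s.
With the tool pointing down it reaches from about 350 to 875 mm from the base axis. Payload 4.2 kg.
Tool frame: the origin (TCP) lies between the finger pads, 19 mm behind the fingertips; this is the grasp point; z points along the fingers, y is the line along which they close (so a half turn about z gives the same grasp; the last joint's range is limited). The gripper opens to 85 mm and grips with 20 to 120 N. Pads are 22 mm wide; open, the fingers measure 114 mm over their backs; the gripper's body (76 mm by 85 mm) begins 54 mm behind the grasp point. The pads swing forward as they close: fully open they stand 13 mm farther back than shut.
Start: joints at [1.556, 0.385, 0.008, 0, -1.194, -0.259], TCP at [168.963, 601.707, 250.012] pointing down, gripper open.
Joint ranges: [-3.14, 3.14], [-1.21, 2.06], [-1.07, 1.41], [-3.16, 2.05], [-2.99, -0.16], [-3.1, 3.1]. Speed limits (rad/s): [2.79, 2.79, 3.14, 3.14, 3.14, 3.14].

### API

Orientations are given as a unit quaternion [x, y, z, w].
In Python, from bench import arm, cams, ticket gives the robot as it stands.
- The arm moves only by the tool servo_tool, never from a script. Its argument "commands" is a list that holds one entry, the list of rows, each a list of 7 numbers: the closure in counts, from 0 (fully open) to 255 (shut), then the shift along the tool's x, y, z in m, then the turn, a rotation vector about the tool's x, y, z in degrees. In form: [[[grip, x, y, z, ax, ay, az], ...]]. A call has 1 to 10 rows; each row shifts and turns the commanded pose from where the row before left it, along the tool's axes as they then stand; what a row does not reach is not made up. A row lasts 1/12 s, in which the tool goes at most 41.7 mm and 7.16 degrees, less where a joint would pass 70% of its speed; a pose out of reach is approached as far as the arm can. A call with a gripper value outside its range is refused whole. The fingers move at their own pace and stop on an object; the grip force is fixed at half the most. Time passes only in rows, so rows that do not move let the fingers close. It gives the time, the measured TCP pose, the force, the opening and the grip force at its end, in the units of the state.
- arm.read_state(): the state, without advancing time (a new reading comes with each control period).
- cams.get_image(name): name is "scene" or "top"; returns a dict with "frame" (384x512x3 uint8, blue, green, red), "K" (3x3 intrinsics, pixels), "k1" (the pictures are not rectified: a ray, as slopes to the right and down, at radius r is drawn at 1 + k1 r^2 times it, then the intrinsics apply), "T" (4x4, takes a point from camera to world coordinates). Camera axes: x right, y up, looking along -z (the intrinsics and any distortion apply to the point x, -y, -z); pixel columns grow to the right and rows downward; lengths in mm; the calibration is good to about 2 mm. A picture is of the moment at which its call begins. There is no depth.
- ticket.job_done(): hands the job in; it is judged then, once.
The state is a dict: "clock": time; "joints": joint angles; "joint_vel": joint speeds; "joint_efforts": joint torques, N m; "position": TCP position; "ee_rot": TCP orientation; "contact_force": force on the tool from outside, world axes, zero at the start; "wrist_torque": the same for the moment, N m; "gripper_width": finger opening in mm; "grasp_force": force on a finger pad.
Only numpy, scipy, OpenCV 4.12 (cv2) and the standard library are available. Lean on these libraries where they do the work, as an engineer would, in place of code of your own. Each camera call takes 0.05 s, during which the arm holds its last target. There are 200 camera calls.

### The job

The rubber stoppers in the tube rack have popped up: trace along the row with your closed fingertips, just above it, and gently press each stopper straight down until it is fully home, one after the other, beginning at the end of the rack with the finger loop. Stay over the row, with the fingertips within about 5 cm of the stoppers, until the last one is down. Pinch and lift nothing, leave the rack standing where it is and the things around it alone, and finish clear of everything.

Things in the scene. Friction and masses are not known exactly. Their poses are not given: they have to be found in the camera images.
- rack: Loose grey plastic tube rack, 0.6 to 0.9 kg, at any yaw. Foot 176 x 72 mm; deck 176 x 50 mm, upper face at 74 mm. Five glass tubes in one straight row, 32 mm apart, rims at 80 mm. Origin: centre of the underside; x along the row, z up. At the -x end only, a flat horizontal finger loop sticks out 32 mm, at 70 mm height. Small loose things stand about 80 mm beside the row.
- stopper1_top (a point): Centre of the top face of stopper 1 (the first, at the loop end; x = -64 mm, y = 0 in the rack's frame). Black rubber head 18 mm across, 12 mm high. Top face 92 mm above the table when fully home, up to 102 mm when popped up.
- stopper1 (a joint): How far stopper 1 is pressed in (m): 0 is 10 mm proud, 0.010 is fully home on a hard stop. Starts at 0.001 to 0.005. Slides with about 3 N of friction and stays where it is left.
- stopper2_top (a point): Centre of the top face of stopper 2 (the second; x = -32 mm, y = 0 in the rack's frame). Black rubber head 18 mm across, 12 mm high. Top face 92 mm above the table when fully home, up to 102 mm when popped up.
- stopper2 (a joint): How far stopper 2 is pressed in (m): 0 is 10 mm proud, 0.010 is fully home on a hard stop. Starts at 0.001 to 0.005. Slides with about 3 N of friction and stays where it is left.
- stopper3_top (a point): Centre of the top face of stopper 3 (the third, in the middle; x = 0 mm, y = 0 in the rack's frame). Black rubber head 18 mm across, 12 mm high. Top face 92 mm above the table when fully home, up to 102 mm when popped up.
- stopper3 (a joint): How far stopper 3 is pressed in (m): 0 is 10 mm proud, 0.010 is fully home on a hard stop. Starts at 0.001 to 0.005. Slides with about 3 N of friction and stays where it is left.
- stopper4_top (a point): Centre of the top face of stopper 4 (the fourth; x = 32 mm, y = 0 in the rack's frame). Black rubber head 18 mm across, 12 mm high. Top face 92 mm above the table when fully home, up to 102 mm when popped up.
- stopper4 (a joint): How far stopper 4 is pressed in (m): 0 is 10 mm proud, 0.010 is fully home on a hard stop. Starts at 0.001 to 0.005. Slides with about 3 N of friction and stays where it is left.
- stopper5_top (a point): Centre of the top face of stopper 5 (the fifth and last, farthest from the loop; x = 64 mm, y = 0 in the rack's frame). Black rubber head 18 mm across, 12 mm high. Top face 92 mm above the table when fully home, up to 102 mm when popped up.
- stopper5 (a joint): How far stopper 5 is pressed in (m): 0 is 10 mm proud, 0.010 is fully home on a hard stop. Starts at 0.001 to 0.005. Slides with about 3 N of friction and stays where it is left.
- vial: Bystander, loose: small amber glass vial with white cap, 24 mm across, 50 mm high. Origin: centre of its underside. Leave it alone.
- jar: Bystander, loose: squat white screw jar, 40 mm across, 50 mm high. Origin: centre of its underside. Leave it alone.
- spatula: Bystander, loose: thin steel lab spatula, 150 x 12 mm, lying flat. Origin: middle of its underside. Leave it alone.
- reagent: Bystander, loose: glass reagent bottle, 64 mm across, 130 mm high. Origin: centre of its underside. Leave it alone.
- beaker: Bystander, loose: open glass beaker, 72 mm across, 90 mm high. Origin: centre of its underside. Leave it alone.
- tipbox: Bystander, loose: box of pipette tips, 120 x 85 x 61 mm. Origin: centre of its underside. Leave it alone.
- microrack: Bystander, loose: low block for micro tubes, 130 x 70 x 28 mm. Origin: centre of its underside. Leave it alone.
Mind the look-alikes: they are no part of the job. Leave any blue or red look-alike of the rack alone.

How it is judged:
By the outcome, as a careful person would: the job done as asked, in the order asked, and still so for the second after the job is handed in, with the robot touching nothing.
It also fails if it takes over 42 s, if anything falls off the work surface, if the arm or the gripper's body presses on something with over 40 N, if the wrist force passes 120 N, or if a joint passes its speed limit or range.

## Working session

There is one attempt and no reset: what is moved stays moved. The work goes in short steps, Python scripts to look and compute and a tool call to move; the robot and the scene stay as the last step left them, time stands still between calls to the robot, and variables do not carry over. Pictures are saved under pics/ and viewed, at most 10 in all, crops included, and the job is handed in when it is done.

Besides the shell and the picture viewer there is one more tool, called as name(argument=value, ...) on one line, values as JSON. servo_tool: Moves the arm, as the interface text tells. Its arguments: {"type":"object","properties":{"commands":{"type":"array","items":{"type":"array","items":{"type":"array","items":{"type":"number"}}}}},"required":["commands"]}

```bash
ls; mkdir -p pics; python3 - <<'E'
from bench import arm,cams
import cv2,numpy as np
for n in("scene","top"):
    d=cams.get_image(n);cv2.imwrite(f"pics/{n}0.png",d["frame"]);np.savez(f"{n}0.npz",**d);print(n,d["K"].tolist(),d["k1"],np.round(d["T"],3).tolist())
s=arm.read_state();print(s)
E
```

```text
pics
scene [[409.9431789404042, 0.0, 256.6713126269379], [0.0, 409.9431789404042, 191.5501459507476], [0.0, 0.0, 1.0]] 0.039883351518465136 [[0.801, -0.389, 0.456, 1061.531], [0.599, 0.534, -0.597, -746.431], [-0.011, 0.751, 0.66, 909.852], [0.0, 0.0, 0.0, 1.0]]
top [[400.7345826481895, 0.0, 255.16211515358484], [0.0, 400.7345826481895, 194.1026437481227], [0.0, 0.0, 1.0]] -0.12795385441926507 [[-0.003, 0.996, -0.094, 400.608], [-1.0, -0.005, -0.021, -7.709], [-0.022, 0.094, 0.995, 1303.408], [0.0, 0.0, 0.0, 1.0]]
{'clock': 0.1, 'joints': array([ 1.55562980e+00,  3.85500156e-01,  6.76831249e-03, -4.07777675e-04,
       -1.19397401e+00, -2.58590944e-01]), 'joint_vel': array([-6.07288142e-04, -2.24338813e-03,  3.00710868e-03,  1.60307385e-03,
        2.50204615e-05,  1.72812110e-03]), 'joint_efforts': array([ 8.24366398e-04, -3.93318737e+01,  1.88930100e+01,  4.19806391e+00,
       -2.60998124e-03,  4.26856843e-06]), 'position': array([168.83253342, 601.27582768, 249.02486511]), 'ee_rot': array([ 9.90635989e-01, -1.36526151e-01, -7.21906115e-05,  9.70707235e-04]), 'contact_force': array([ 0.47631653, -0.19663913, -0.02432124]), 'wrist_torque': array([0.00569487, 0.02952809, 0.03956467]), 'grasp_force': 0.0, 'gripper_width': 85.73429191916927}
```

View pics/scene0.png

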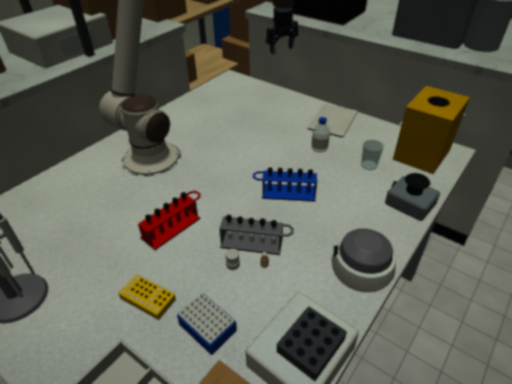

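View pics/top0.png

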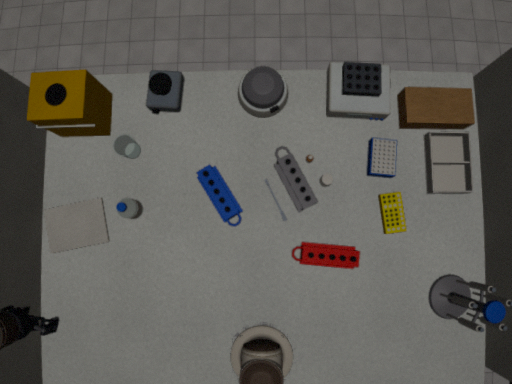

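The grey rack sits at about (296,181) in the top view, with its loop at (282,154). In the scene view it is at (252,235), with its loop at (288,230). Next I'll locate the stoppers in both views.

```bash
cat > h.py <<'E'
import numpy as np,cv2
from bench import arm,cams
def ray(d,uv):
    K=d["K"];p=(np.asarray(uv,float)-[K[0,2],K[1,2]])/[K[0,0],K[1,1]]
    q=p.copy()
    for _ in range(20): q=p/(1+float(d["k1"])*(q@q))
    T=d["T"];v=T[:3,:3]@[q[0],-q[1],-1];return T[:3,3],v
def plane(d,uv,z):
    o,v=ray(d,uv);return o+v*(z-o[2])/v[2]
def proj(d,P):
    T=d["T"];c=T[:3,:3].T@(np.asarray(P)-T[:3,3]);q=np.array([c[0],-c[1]])/-c[2]
    q=q*(1+float(d["k1"])*(q@q));K=d["K"];return q*[K[0,0],K[1,1]]+[K[0,2],K[1,2]]
def blobs(d,box,thr):
    x0,y0,x1,y1=box;f=cv2.resize(d["frame"][y0:y1,x0:x1],None,fx=4,fy=4,interpolation=cv2.INTER_CUBIC)
    m=(f.max(2)<thr).astype(np.uint8);n,l,s,c=cv2.connectedComponentsWithStats(m)
    return [((c[i]+.5)/4-.5+[x0,y0],s[i,4]/16) for i in range(1,n) if s[i,4]>60],f
E
python3 - <<'E'
from h import *
ims=[]
for n,box,t in(("top",(265,140,340,220),60),("scene",(205,205,305,280),50)):
    d=np.load(n+"0.npz");b,f=blobs(d,box,t);ims.append(cv2.resize(f,(400,400*f.shape[0]//f.shape[1])))
    for c,a in b: print(n,c.round(1),a,plane(d,c,97).round(1))
h=max(i.shape[0] for i in ims);cv2.imwrite("pics/c.png",np.hstack([cv2.copyMakeBorder(i,0,h-i.shape[0],0,0,0) for i in ims]))
E
```

```text
top [287.5 161.3] 33.8125 [614.1 -81.   97. ]
top [277.4 162.4] 6.6875 [610.7 -50.2  97. ]
top [292.4 170.3] 34.25 [586.3 -95.7  97. ]
top [297.4 179.7] 32.5 [ 557.3 -110.4   97. ]
top [302.4 189.1] 31.9375 [ 528.7 -125.    97. ]
top [307.3 198. ] 31.6875 [ 501.3 -139.5   97. ]
scene [228.5 218.9] 37.0 [ 506.2 -150.5   97. ]
scene [239.5 220.5] 35.0 [ 534.9 -137.    97. ]
scene [250.8 221.8] 35.5 [ 563.5 -122.6   97. ]
scene [262.  222.7] 37.9375 [ 590.5 -107.    97. ]
scene [273.3 224.3] 39.125 [619.3 -93.5  97. ]
scene [222.7 233.7] 53.625 [ 529.6 -202.7   97. ]
scene [279.5 240.7] 28.625 [ 666.9 -133.    97. ]
scene [235.2 260.1] 4.0 [ 613.7 -252.9   97. ]
```

View pics/c.png

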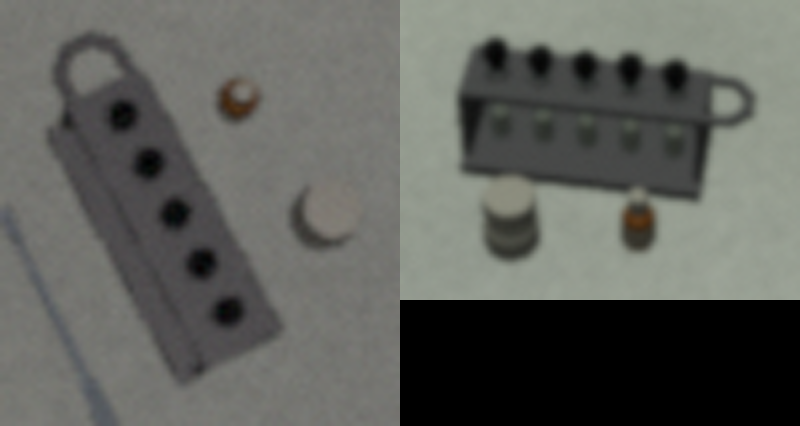

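```bash
python3 - <<'E'
from h import *
D={n:np.load(n+"0.npz") for n in("top","scene")}
t=sorted([c for c,a in blobs(D["top"],(265,140,340,220),60)[0] if a>20],key=lambda c:c[1])
s=sorted([c for c,a in blobs(D["scene"],(205,205,305,230),50)[0] if a>20],key=lambda c:-c[0])
P=[]
for a,b in zip(t,s):
    (o,v),(p,w)=ray(D["top"],a),ray(D["scene"],b)
    k=np.linalg.lstsq(np.c_[v,-w],p-o,rcond=None)[0];A=o+k[0]*v;B=p+k[1]*w;P.append((A+B)/2);print(P[-1].round(1),np.linalg.norm(A-B).round(1))
P=np.array(P);u=np.linalg.svd(P[:,:2]-P[:,:2].mean(0))[2][0];u*=np.sign(u@(P[4,:2]-P[0,:2]))
c=P[:,:2].mean(0);print("len",np.linalg.norm(P[4,:2]-P[0,:2]),"u",u,np.degrees(np.arctan2(u[1],u[0])))
print("topcentre at z=90",plane(D["top"],np.mean(t,0),90).round(1),"c",c, "s1",c-64*u,"s5",c+64*u)
E
```

```text
[614.5 -82.9  85.7] 4.1
[586.2 -97.8  87.1] 4.1
[ 557.6 -112.5   85.3] 3.4
[ 528.7 -127.2   85.5] 3.3
[ 500.8 -141.9   87. ] 3.8
len 128.12495283594205 u [-0.88840379 -0.45906286] -152.6733479694508
topcentre at z=90 [ 558.3 -110.9   90. ] c [ 557.56938976 -112.44713375] s1 [614.42723222 -83.06711077] s5 [ 500.7115473  -141.82715673]
```

servo_tool(commands=[[[255,0.0256,0.0224,0,0,0,0],[255,0.0256,0.0224,0,0,0,0],[255,0.0256,0.0224,0,0,0,0],[255,0.0256,0.0224,0,0,0,0],[255,0.0256,0.0224,0,0,0,0],[255,0.0256,0.0224,0,0,0,0],[255,0.0256,0.0224,0,0,0,0],[255,0.0256,0.0224,0,0,0,0],[255,0.0256,0.0224,0,0,0,0],[255,0.0256,0.0224,0,0,0,0]]])

```text
clock: 0.93
position: [355.2, 315.1, 249.8]
ee_rot: [0.991, -0.136, -0.0, 0.0]
contact_force: [0.0, -0.3, 0.4]
gripper_width: 0.2
grasp_force: 0.0
```

servo_tool(commands=[[[255,0.0256,0.0224,0,0,0,0],[255,0.0256,0.0224,0,0,0,0],[255,0.0256,0.0224,0,0,0,0],[255,0.0256,0.0224,0,0,0,0],[255,0.0256,0.0224,0,0,0,0],[255,0.0256,0.0224,0,0,0,0],[255,0.0256,0.0224,0,0,0,0],[255,0.0256,0.0224,0,0,0,0],[255,0.0256,0.0224,0,0,0,0],[255,0.0256,0.0224,0,0,0,0]]])

```text
clock: 1.77
position: [541.2, 30.3, 249.7]
ee_rot: [0.991, -0.137, -0.0, 0.0]
contact_force: [1.0, -0.1, 0.3]
gripper_width: -0.0
grasp_force: 0.0
```

servo_tool(commands=[[[255,0.0256,0.0224,0,0,0,0],[255,0.0256,0.0224,0,0,0,0],[255,0.0256,0.0224,0,0,0,0],[255,0.0256,0.0224,0,0,0,0],[255,0,0,0,0,0,7],[255,0,0,0,0,0,7],[255,0,0,0,0,0,7],[255,0,0,0,0,0,7],[255,0,0,0,0,0,7],[255,0,0,0,0,0,7]]])

```text
clock: 2.6
position: [614.8, -82.1, 249.3]
ee_rot: [0.874, -0.485, -0.001, 0.0]
contact_force: [0.3, 0.4, 0.8]
gripper_width: 0.0
grasp_force: 0.0
```

servo_tool(commands=[[[255,0,0,0,0,0,7],[255,0,0,0,0,0,7],[255,0,0,0,0,0,7],[255,0,0,0,0,0,7],[255,0,0,0,0,0,7],[255,0,0,0,0,0,7],[255,0,0,0,0,0,7],[255,0,0,0,0,0,7],[255,0,0,0,0,0,7],[255,0,0,0,0,0,7]]])

```text
clock: 3.43
position: [614.8, -81.9, 249.3]
ee_rot: [-0.438, 0.899, 0.0, -0.001]
contact_force: [-0.4, 0.8, -0.4]
gripper_width: 0.1
grasp_force: 0.0
```

servo_tool(commands=[[[255,0,0,0,0,0,7],[255,0,0,0,0,0,7],[255,0,0,0,0,0,7],[255,0,0,0,0,0,4],[255,0,0,0,0,0,0],[255,0,0,0,0,0,0]]])

```text
clock: 3.93
position: [614.9, -82.0, 249.5]
ee_rot: [-0.237, 0.972, 0.0, -0.0]
contact_force: [-0.2, 0.2, -0.2]
gripper_width: 0.0
grasp_force: 0.0
```

servo_tool(commands=[[[255,0,0,0.03,0,0,0],[255,0,0,0.03,0,0,0],[255,0,0,0.03,0,0,0],[255,0,0,0.02,0,0,0],[255,0,0,0.01,0,0,0],[255,0,0,0,0,0,0]]])

```text
clock: 4.43
position: [613.6, -82.1, 127.3]
ee_rot: [-0.236, 0.972, 0.001, -0.003]
contact_force: [-0.4, -1.0, -0.0]
gripper_width: -0.1
grasp_force: 0.0
```

```bash
python3 - <<'E'
from h import *
ims=[]
for n,box in(("top",(255,120,355,220)),("scene",(215,155,315,255))):
    d=cams.get_image(n);np.savez(n+"1.npz",**d);x0,y0,x1,y1=box
    ims.append(cv2.resize(d["frame"][y0:y1,x0:x1],(400,400),interpolation=cv2.INTER_CUBIC))
cv2.imwrite("pics/d.png",np.hstack(ims));print(arm.read_state()["position"])
E
```

```text
[615.91732946 -82.07828828 130.82896838]
```

View pics/d.png

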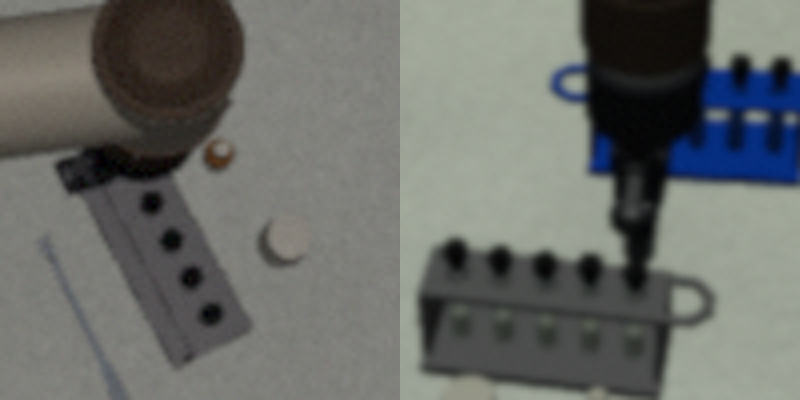

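The closed fingertips are centred over stopper 1 in both views (scene crop (635,270)), and the vial and jar are clear of the gripper.

servo_tool(commands=[[[255,0,0,0,0,0,0],[255,0,0,0.003,0,0,0],[255,0,0,0.003,0,0,0],[255,0,0,0.003,0,0,0],[255,0,0,0.003,0,0,0],[255,0,0,0.002,0,0,0],[255,0,0,0.002,0,0,0],[255,0,0,0.001,0,0,0],[255,0,0,0,0,0,0],[255,0,0,0,0,0,0]]])

```text
clock: 5.37
position: [615.1, -82.0, 113.0]
ee_rot: [-0.236, 0.972, 0.0, -0.0]
contact_force: [-0.8, 0.7, 2.3]
gripper_width: 0.3
grasp_force: 0.9
```

servo_tool(commands=[[[255,0,0,0.001,0,0,0],[255,0,0,0.001,0,0,0],[255,0,0,0,0,0,0],[255,0,0,0,0,0,0]]])

```text
clock: 5.7
position: [615.1, -82.0, 110.9]
ee_rot: [-0.236, 0.972, 0.0, -0.0]
contact_force: [-1.0, 1.0, 2.6]
gripper_width: -0.0
grasp_force: 1.1
```

servo_tool(commands=[[[255,0,0,0.001,0,0,0],[255,0,0,0,0,0,0],[255,0,0,0,0,0,0]]])

```text
clock: 5.95
position: [615.1, -82.0, 110.8]
ee_rot: [-0.236, 0.972, -0.0, 0.0]
contact_force: [-2.8, 1.2, 6.0]
gripper_width: 0.2
grasp_force: 3.0
```

servo_tool(commands=[[[255,0,0,0.001,0,0,0],[255,0,0,0,0,0,0],[255,0,0,0,0,0,0]]])

```text
clock: 6.2
position: [615.1, -82.0, 110.7]
ee_rot: [-0.236, 0.972, -0.0, 0.0]
contact_force: [-3.9, 0.1, 10.6]
gripper_width: 0.1
grasp_force: 5.0
```

servo_tool(commands=[[[255,0,0,-0.005,0,0,0],[255,0,0,-0.005,0,0,0],[255,0,0,-0.005,0,0,0],[255,0,0,-0.005,0,0,0],[255,0.008,0,0,0,0,0],[255,0.008,0,0,0,0,0],[255,0.008,0,0,0,0,0],[255,0.008,0,0,0,0,0],[255,0,0,0,0,0,0],[255,0,0,0,0,0,0]]])

```text
clock: 7.03
position: [586.1, -97.1, 129.1]
ee_rot: [-0.236, 0.972, -0.0, -0.0]
contact_force: [0.2, 0.3, -0.4]
gripper_width: 0.1
grasp_force: 0.0
```

servo_tool(commands=[[[255,0,0,0.003,0,0,0],[255,0,0,0.003,0,0,0],[255,0,0,0.003,0,0,0],[255,0,0,0.003,0,0,0],[255,0,0,0.002,0,0,0],[255,0,0,0.002,0,0,0],[255,0,0,0.001,0,0,0],[255,0,0,0.001,0,0,0],[255,0,0,0.001,0,0,0],[255,0,0,0,0,0,0]]])

```text
clock: 7.87
position: [586.8, -96.5, 110.8]
ee_rot: [-0.236, 0.972, -0.0, 0.0]
contact_force: [-2.0, 1.7, 5.3]
gripper_width: -0.1
grasp_force: 3.0
```

servo_tool(commands=[[[255,0,0,0.001,0,0,0],[255,0,0,0,0,0,0],[255,0,0,0,0,0,0]]])

```text
clock: 8.12
position: [586.9, -96.6, 110.7]
ee_rot: [-0.236, 0.972, -0.0, 0.0]
contact_force: [-2.8, 2.4, 10.1]
gripper_width: 0.2
grasp_force: 5.1
```

servo_tool(commands=[[[255,0,0,-0.005,0,0,0],[255,0,0,-0.005,0,0,0],[255,0,0,-0.005,0,0,0],[255,0,0,-0.005,0,0,0],[255,0.008,0,0,0,0,0],[255,0.008,0,0,0,0,0],[255,0.008,0,0,0,0,0],[255,0.008,0,0,0,0,0],[255,0,0,0,0,0,0],[255,0,0,0,0,0,0]]])

```text
clock: 8.95
position: [557.7, -111.7, 129.1]
ee_rot: [-0.236, 0.972, -0.0, -0.0]
contact_force: [0.5, 0.0, 0.0]
gripper_width: 0.3
grasp_force: 0.0
```

servo_tool(commands=[[[255,0,0,0.003,0,0,0],[255,0,0,0.003,0,0,0],[255,0,0,0.003,0,0,0],[255,0,0,0.003,0,0,0],[255,0,0,0.002,0,0,0],[255,0,0,0.002,0,0,0],[255,0,0,0.001,0,0,0],[255,0,0,0.001,0,0,0],[255,0,0,0.001,0,0,0],[255,0,0,0,0,0,0]]])

```text
clock: 9.78
position: [558.3, -111.3, 110.8]
ee_rot: [-0.236, 0.972, -0.0, 0.0]
contact_force: [-2.0, 1.2, 5.9]
gripper_width: -0.3
grasp_force: 3.0
```

servo_tool(commands=[[[255,0,0,0.001,0,0,0],[255,0,0,0,0,0,0],[255,0,0,0,0,0,0]]])

```text
clock: 10.03
position: [558.4, -111.3, 110.7]
ee_rot: [-0.236, 0.972, -0.0, 0.0]
contact_force: [-3.4, 1.6, 11.1]
gripper_width: 0.3
grasp_force: 5.3
```

servo_tool(commands=[[[255,0,0,-0.005,0,0,0],[255,0,0,-0.005,0,0,0],[255,0,0,-0.005,0,0,0],[255,0,0,-0.005,0,0,0],[255,0.008,0,0,0,0,0],[255,0.008,0,0,0,0,0],[255,0.008,0,0,0,0,0],[255,0.008,0,0,0,0,0],[255,0,0,0,0,0,0],[255,0,0,0,0,0,0]]])

```text
clock: 10.87
position: [529.2, -126.5, 129.0]
ee_rot: [-0.236, 0.972, -0.0, -0.0]
contact_force: [0.4, -0.5, 0.1]
gripper_width: -0.0
grasp_force: 0.0
```

servo_tool(commands=[[[255,0,0,0.003,0,0,0],[255,0,0,0.003,0,0,0],[255,0,0,0.003,0,0,0],[255,0,0,0.003,0,0,0],[255,0,0,0.002,0,0,0],[255,0,0,0.002,0,0,0],[255,0,0,0.001,0,0,0],[255,0,0,0.001,0,0,0],[255,0,0,0.001,0,0,0],[255,0,0,0,0,0,0]]])

```text
clock: 11.7
position: [529.9, -125.9, 110.8]
ee_rot: [-0.236, 0.972, -0.0, 0.0]
contact_force: [-1.2, 2.6, 6.3]
gripper_width: 0.0
grasp_force: 3.2
```

servo_tool(commands=[[[255,0,0,0.001,0,0,0],[255,0,0,0,0,0,0],[255,0,0,0,0,0,0]]])

```text
clock: 11.95
position: [530.0, -126.0, 110.7]
ee_rot: [-0.236, 0.972, -0.0, 0.0]
contact_force: [-3.6, 2.6, 11.4]
gripper_width: -0.0
grasp_force: 5.7
```

servo_tool(commands=[[[255,0,0,-0.005,0,0,0],[255,0,0,-0.005,0,0,0],[255,0,0,-0.005,0,0,0],[255,0,0,-0.005,0,0,0],[255,0.008,0,0,0,0,0],[255,0.008,0,0,0,0,0],[255,0.008,0,0,0,0,0],[255,0.008,0,0,0,0,0],[255,0,0,0,0,0,0],[255,0,0,0,0,0,0]]])

```text
clock: 12.78
position: [500.8, -141.1, 129.0]
ee_rot: [-0.236, 0.972, -0.0, -0.0]
contact_force: [0.7, 0.1, -0.2]
gripper_width: 0.1
grasp_force: 0.0
```

servo_tool(commands=[[[255,0,0,0.003,0,0,0],[255,0,0,0.003,0,0,0],[255,0,0,0.003,0,0,0],[255,0,0,0.003,0,0,0],[255,0,0,0.002,0,0,0],[255,0,0,0.002,0,0,0],[255,0,0,0.001,0,0,0],[255,0,0,0.001,0,0,0],[255,0,0,0.001,0,0,0],[255,0,0,0,0,0,0]]])

```text
clock: 13.62
position: [501.6, -140.6, 110.8]
ee_rot: [-0.236, 0.972, -0.0, 0.0]
contact_force: [-2.3, 2.3, 7.7]
gripper_width: -0.2
grasp_force: 3.4
```

servo_tool(commands=[[[255,0,0,0.001,0,0,0],[255,0,0,0,0,0,0],[255,0,0,0,0,0,0]]])

```text
clock: 13.87
position: [501.6, -140.7, 110.7]
ee_rot: [-0.236, 0.972, -0.0, 0.0]
contact_force: [-4.1, 2.7, 12.7]
gripper_width: 0.5
grasp_force: 6.1
```

servo_tool(commands=[[[255,0,0,-0.005,0,0,0],[255,0,0,-0.01,0,0,0],[255,0,0,-0.025,0,0,0],[255,0,0,-0.03,0,0,0],[255,0,0,-0.03,0,0,0],[255,0,0,-0.03,0,0,0],[255,0,0,-0.02,0,0,0],[255,0,0,-0.01,0,0,0],[255,0,0,0,0,0,0],[255,0,0,0,0,0,0]]])

```text
clock: 14.7
position: [500.9, -140.6, 268.3]
ee_rot: [-0.236, 0.972, 0.0, -0.0]
contact_force: [0.2, -0.0, 0.0]
gripper_width: -0.1
grasp_force: 0.0
```

servo_tool(commands=[[[255,0.02,0,0,0,0,0],[255,0.02,0,0,0,0,0],[255,0.02,0,0,0,0,0],[255,0.02,0,0,0,0,0],[255,0.02,0,0,0,0,0],[255,0,0,0,0,0,0],[255,0,0,0,0,0,0],[255,0,0,0,0,0,0]]])

```text
clock: 15.37
position: [412.5, -186.5, 267.9]
ee_rot: [-0.236, 0.972, 0.0, -0.001]
contact_force: [0.4, -0.5, -0.2]
gripper_width: 0.4
grasp_force: 0.0
```

```bash
python3 - <<'E'
from h import *
ims=[]
for n,box in(("top",(255,130,345,220)),("scene",(205,200,305,300))):
    d=cams.get_image(n);x0,y0,x1,y1=box
    o=np.load(n+"0.npz")["frame"]
    ims.append(np.vstack([cv2.resize(f[y0:y1,x0:x1],(290,290),interpolation=cv2.INTER_CUBIC) for f in(o,d["frame"])]))
    for c,a in blobs(d,(265,140,340,220) if n=="top" else (205,205,305,230),60 if n=="top" else 50)[0]: print(n,c.round(1),a)
cv2.imwrite("pics/e.png",np.hstack(ims));s=arm.read_state();print(s["position"],s["contact_force"])
E
```

```text
top [287.4 161.7] 30.8125
top [277.4 162.4] 5.75
top [292.4 170.7] 31.125
top [297.3 180. ] 30.25
top [302.1 189.1] 29.375
top [302.2 205. ] 157.125
scene [228.5 220.3] 34.5
scene [239.6 221.4] 32.0
scene [250.9 222.7] 32.0625
scene [262.1 223.9] 33.875
scene [273.3 225.3] 35.5
scene [222.9 229.1] 4.4375
[ 412.99314685 -186.32343635  268.23160812] [ 0.17807508  0.34453116 -0.68057125]
```

View pics/e.png

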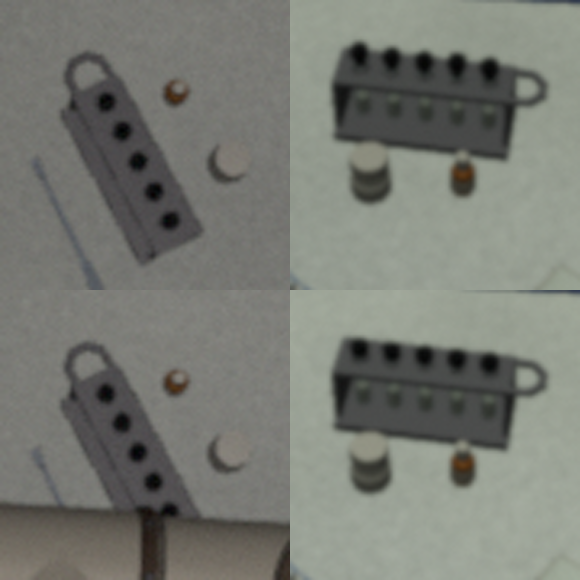

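The pictures from before (top row) and after (bottom row) show the rack, vial and jar unmoved. All five heads now sit lower and level, at scene rows 220 to 225, and the arm is clear.

```bash
python3 -c "
from bench import ticket
print(ticket.job_done())"
```

```text
the job is handed in; nothing more can be done
None
```

All five stoppers were pressed to their hard stops in order from the loop end, each with about 10 to 13 N; the rack and its neighbours look unmoved, the arm is clear, and the job was handed in at about 15 s.

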